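# Open the lapping well and cap the spring cup

### The job

With the flat-bladed scraper, lever up the inspection flap of the well at the notch under its front edge and swing it back past upright so that it stays open; keep the gripper itself off the flap. Lay the scraper down on the bench, then gently set the grey cast cover on the spring cup that stands in the well, spigot down, so that it sits seated and level. Leave everything else on the bench where it is.

Things in the scene. Friction and masses are not known exactly. Their poses are not given: they have to be found in the camera images.
- well: Fixed sheet-steel curb around a shallow well, outside 122 (x) x 152 (y) x 52 mm high, walls 6 mm thick, floor 4 mm thick. Origin: centre of its underside, on the bench; its x axis points from the front wall (robot side, with the notch) to the hinge side, z up. Its yaw varies by up to 0.25 rad.
- notch (a point): Centre of the notch in the outer face of the well's front wall: a slot 60 mm wide and 9 mm high, from 43 to 52 mm above the bench, closed above by the flap; this point is 47.5 mm above the bench. A blade goes in along the well's +x; just inside there is free space for at least 25 mm at this height and the cup's rim is lower.
- flap_hinge (a point): Middle of the flap's hinge axis, 57 mm behind the well's centre (well +x), 52 mm above the bench, level with the closed flap's underside. The axis runs along the well's y.
- flap_edge (a point): Middle of the free (front) edge of the flap, at its underside, 116 mm from the hinge axis; moves with the flap.
- flap (a joint): Opening angle of the inspection flap (aluminium sheet 116 x 150 x 4 mm, 0.18 kg, no handle, covers the well, front edge 2 mm behind the curb's front face): 0 = closed and level, 1.57 = upright, 2.2 = stop. The hinge is stiff (0.17 Nm friction): the flap stays at any angle where it is left; lifting its front edge takes about 2.5 N.
- cup: Nickel-plated valve spring cup, loose, 0.25 kg, standing upright on the well's floor (hidden under the flap at first): 62 mm outside, 54 mm inside, 34 mm high, open at the top. Origin: centre of its underside; z up.
- cup_rim (a point): Centre of the cup's mouth, at rim height: 34 mm above its underside, 38 mm above the bench.
- cover: Grey cast valve cover, loose, 0.16 to 0.26 kg, right way up on the bench: a round spigot below, 47 mm across, 5 mm deep; a flange 70 mm across from 5 to 12 mm; a round boss to grip, 24 mm across, from 12 to 38 mm. Origin: centre of the spigot's underside; z up through the boss. Seated, the flange rests on the cup's rim and the origin is 5 mm below the rim.
- scraper: Flat-bladed scraper, 160 mm long, 0.09 kg, lying on its handle. Origin: on the handle's underside near the balance point, good to grip; x points along the blade to its tip, z up. Wooden handle x = -75 to 25 mm, 16 mm wide, 24 mm high; stiff steel blade x = 25 to 85 mm, 22 mm wide, 2.5 mm thick, at half the handle's height (12 mm above the origin).
- scraper_tip (a point): Middle of the scraper blade's tip: 85 mm ahead of the scraper's origin and 12 mm above it.
- lap: Bystander, loose, to be left alone: dark pitted iron lap: disc 90 mm across, 26 mm high with a low hub. Origin: on its underside.
- mallet: Bystander, loose, to be left alone: walnut mallet lying down, about 235 mm long, head 52 mm thick. Origin: on its underside.
- tin: Bystander, loose, to be left alone: closed steel tin, 60 mm across, 45 mm high. Origin: on its underside.
- gauge_ring: Bystander, loose, to be left alone: brass ring, 64 mm outside, 18 mm high. Origin: on its underside.
- valve_plate: Bystander, loose, to be left alone: square steel plate with holes, 85 x 85 x 12 mm. Origin: on its underside.
- wrench: Bystander, loose, to be left alone: steel wrench, 170 mm long. Origin: on its underside.
- spring_seat: Bystander, loose, to be left alone: small steel ring, 40 mm outside, 12 mm high, behind the well. Origin: on its underside.
- well_in (a point): Centre of the well's floor, 4 mm above the bench. The cup starts within 14 mm (x) and 30 mm (y) of it.
There are look-alikes about, which are no part of the job. What is shaped like the cover but brown is not meant.

How it is judged:
By the outcome, as a careful person would: the job done as asked, in the order asked, and still so for the second after the job is handed in, with the robot touching nothing.
It also fails if it takes over 64 s, if anything falls off the work surface, if the arm or the gripper's body presses on something with over 40 N, if the wrist force passes 120 N, or if a joint passes its speed limit or range.

### The arm

A 6-joint arm with a two-finger parallel gripper is mounted at the origin on the work surface. World frame = base frame: x ahead of the robot, y to its left, z up, the work surface at z = 0. Lengths are in m, angles in rad, forces in N, time in s.
With the tool pointing down it reaches from about 0.375 to 0.9 m from the base axis. Payload 3.1 kg.
Tool frame: the origin (TCP) lies on the centre line of the jaws, within the pads' length; the fingertips stand 19 mm ahead of it and the grasp point (between the pads) is the TCP; z points along the fingers, y is the line along which they close (so a half turn about z gives the same grasp; the last joint's range is limited). The gripper opens to 85 mm and grips with 20 to 120 N. Pads are 22 mm wide; open, the fingers measure 114 mm over their backs; the gripper's body (76 mm by 85 mm) begins 54 mm behind the grasp point. The pads swing forward as they close: fully open they stand 13 mm farther back than shut.
Start: joints at [1.006, 0.527, 1.433, -0, 1.181, -0.178], TCP at [0.236, 0.579, 0.25] pointing down, gripper open.
Joint ranges: [-3.08, 3.08], [-0.75, 2.2], [0.22, 2.44], [-1.43, 4.57], [0, 2.65], [-2.85, 2.85]. Speed limits (rad/s): [2.79, 2.79, 3.14, 3.14, 3.14, 3.14].

### API

Orientations are given as a unit quaternion [x, y, z, w].
In Python, from station import manip, cams, sign_off gives the robot as it stands.
- The arm moves only by the tool carry_out, never from a script. Its argument "targets" is a list that holds one entry, the list of rows, each a list of 7 numbers: the shift along the tool's x, y, z in cm, then the turn, a rotation vector about the tool's x, y, z in degrees, then the finger opening in cm, from 0 to 8.54. A call has 1 to 12 rows; each row is the pose to reach, as a shift and turn from the pose commanded when the call began, along the tool's axes at that moment; what a row does not reach only later rows make up. A row lasts 1/12 s, in which the tool goes at most 41.7 mm and 7.16 degrees, less where a joint would pass 70% of its speed; a pose out of reach is approached as far as the arm can. A call with a gripper value outside its range is refused whole. The fingers move at their own pace and stop on an object; "force" is the grip in N (left out, the last holds). Time passes only in rows, so rows that repeat a pose let the fingers close. It gives the time, the measured TCP pose, the force, the opening and the grip force at its end, in the units of the state.
- manip.sense(): the state, without advancing time (a new reading comes with each control period).
- cams.snapshot(name): name is "scene" or "side" or "wrist"; returns the picture (400x640x3 uint8, red, green, blue); there is no depth.
- cams.camera_info(name): a dict with "K" (3x3 intrinsics, pixels), "T" (4x4, takes a point from camera to world coordinates). Camera axes: x right, y down, z forward; pixel columns grow to the right and rows downward; lengths in m; the calibration is good to about 2 mm. A picture is of the moment at which its call begins: read the wrist's pose just before it. camera_info takes no time and is no camera call; for the wrist camera it gives the pose at the moment of the call.
- sign_off(): hands the job in; it is judged then, once.
The state is a dict: "t": time; "q": joint angles; "qd": joint speeds; "tau": joint torques, N m; "tcp_pos": TCP position; "tool_rot": TCP orientation; "force": force on the tool from outside, world axes, zero at the start; "ft_torque": the same for the moment, N m; "finger_gap": opening from 0.0 (shut) to 1.0 (fully open); "gripper_force": force on a finger pad.
Only numpy, scipy, OpenCV 4.12 (cv2) and the standard library are available. Lean on these libraries where they do the work, as an engineer would, in place of code of your own. Each camera call takes 0.05 s, during which the arm holds its last target. There are 200 camera calls.

## Working session

There is one attempt and no reset: what is moved stays moved. The work goes in short steps, Python scripts to look and compute and a tool call to move; the robot and the scene stay as the last step left them, time stands still between calls to the robot, and variables do not carry over. Pictures are saved under pics/ and viewed, at most 10 in all, crops included, and the job is handed in when it is done.

Besides the shell and the picture viewer there is one more tool, called by a JSON object that holds its "method" and its "body". carry_out: Moves the arm, as the interface text tells. Its arguments: {"type":"object","properties":{"targets":{"type":"array"},"force":{"type":"number"}},"required":["targets"]}

```bash
ls; mkdir -p pics
python3 - <<'E'
from station import manip,cams
import cv2,numpy as np
s=manip.sense();print({k:np.round(v,3).tolist() for k,v in s.items()})
for n in("scene","side","wrist"):
    i=cams.camera_info(n);print(n,np.round(i["K"],1).tolist(),np.round(i["T"],3).tolist())
    cv2.imwrite(f"pics/{n}0.png",cams.snapshot(n)[:,:,::-1])
E
```

```text
pics
{'t': 0.0, 'q': [1.005, 0.529, 1.434, 0.0, 1.181, -0.178], 'qd': [-0.001, 0.001, -0.001, 0.0, 0.0, -0.0], 'tau': [0.0, -44.234, -17.803, -0.0, 0.008, -0.0], 'tcp_pos': [0.235, 0.578, 0.249], 'tool_rot': [0.192, 0.981, -0.001, -0.0], 'force': [0.087, -0.172, -0.5], 'ft_torque': [-0.014, 0.003, -0.014], 'gripper_force': 0.0, 'finger_gap': 0.999}
scene [[454.6, 0.0, 318.5], [0.0, 454.6, 201.6], [0.0, 0.0, 1.0]] [[-0.466, 0.767, -0.442, 1.159], [0.885, 0.401, -0.237, 0.309], [-0.004, -0.502, -0.865, 1.181], [0.0, 0.0, 0.0, 1.0]]
side [[362.9, 0.0, 318.3], [0.0, 362.9, 190.2], [0.0, 0.0, 1.0]] [[0.723, -0.43, 0.54, 0.013], [-0.69, -0.425, 0.586, -0.573], [-0.022, -0.797, -0.604, 0.665], [0.0, 0.0, 0.0, 1.0]]
wrist [[330.2, 0.0, 320.5], [0.0, 330.2, 201.8], [0.0, 0.0, 1.0]] [[0.377, 0.877, 0.296, 0.158], [0.926, -0.357, -0.123, 0.61], [-0.002, 0.321, -0.947, 0.373], [0.0, 0.0, 0.0, 1.0]]
```

View pics/scene0.png

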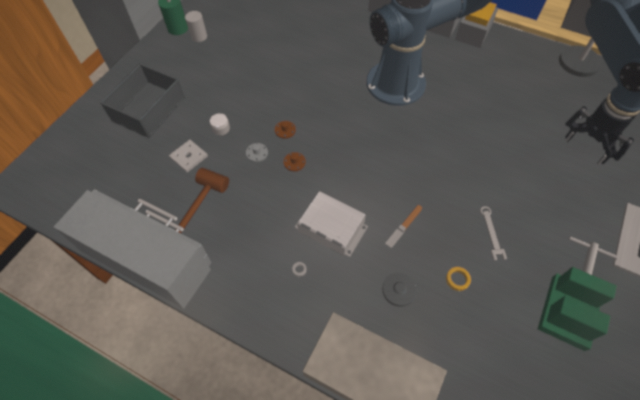

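View pics/side0.png

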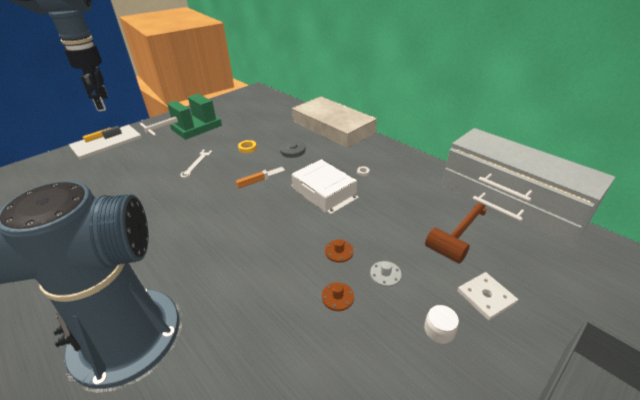

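The scene picture shows the well at (333,220), the scraper at (405,226), and the lap at (399,290). Look-alikes for the cover: brown ones at (285,130) and (294,161), the grey one at (257,152), and the dark lap at (399,290). I choose the grey one at (257,152), which is (386,272) in the side view.

```bash
cat > h.py <<'E'
import numpy as np,cv2
from station import manip,cams
from scipy.spatial.transform import Rotation as R
def ray(info,p):
    K,T=np.array(info["K"]),np.array(info["T"]); d=T[:3,:3]@np.linalg.solve(K,[p[0],p[1],1.]); return T[:3,3],d/np.linalg.norm(d)
def onz(info,p,z):
    o,d=ray(info,p); return o+d*(z-o[2])/d[2]
def tri(*ip):
    A=np.zeros((3,3));b=np.zeros(3);rs=[ray(i,p) for i,p in ip]
    for o,d in rs: M=np.eye(3)-np.outer(d,d);A+=M;b+=M@o
    x=np.linalg.solve(A,b); return x,max(np.linalg.norm((np.eye(3)-np.outer(d,d))@(x-o)) for o,d in rs)
def proj(info,X):
    T=np.linalg.inv(np.array(info["T"]));c=T[:3,:3]@np.array(X)+T[:3,3];u=np.array(info["K"])@c;return u[:2]/u[2]
def move(goal,Rg=None):
    "shift cm and rotvec deg in tool axes from current to goal"
    s=manip.sense();r=R.from_quat(s["tool_rot"]);
    d=r.inv().apply(np.array(goal)-s["tcp_pos"])*100
    w=np.degrees((r.inv()*Rg).as_rotvec()) if Rg is not None else None
    return np.round(d,2),None if w is None else np.round(w,2)
E
python3 - <<'E'
from h import *
S=cams.camera_info("scene");D=cams.camera_info("side")
for n,a,b in [("cover boss",(257,151),(386,268)),("scraper handle end",(420,208),(238,184)),("blade tip",(389,245),(284,170)),("brown1",(285,129),(338,290)),("brown2",(294,160),(339,245)),("lap",(399,288),(293,148))]:
    x,e=tri((S,a),(D,b));print(n,x.round(3),round(e,4))
for p in [(318,194),(367,209),(348,249),(298,227)]: print(onz(S,p,.056).round(3))
im=cv2.imread("pics/scene0.png");o=np.hstack([cv2.resize(im[180:280,285:435],None,fx=4,fy=4,interpolation=2)[:, :],])
c=cv2.resize(im[115:185,235:310],None,fx=4,fy=4,interpolation=2)
out=np.zeros((400,800,3),np.uint8);out[:400,:500]=o[:, :500];out[:280,500:800]=c;cv2.imwrite("pics/crop1.png",out)
E
```

```text
cover boss [ 0.493 -0.268  0.021] 0.0025
scraper handle end [0.444 0.263 0.012] 0.0029
blade tip [0.596 0.228 0.007] 0.0046
brown1 [ 0.374 -0.234  0.019] 0.0012
brown2 [ 0.47  -0.145  0.023] 0.0007
lap [0.701 0.303 0.014] 0.0029
[ 0.562 -0.012  0.056]
[0.541 0.135 0.056]
[0.677 0.141 0.056]
[ 0.682 -0.011  0.056]
```

View pics/crop1.png

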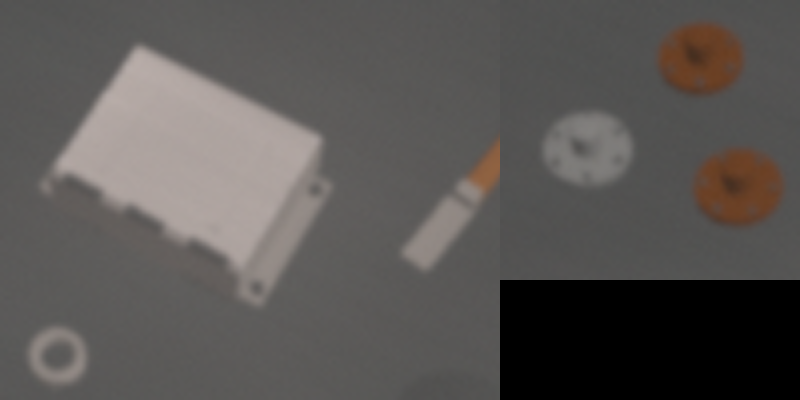

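The crop confirms the choice: the cover at scene (257,152) is grey and the other two are brown. I'll move the wrist camera over the scraper and well for precise views.

```bash
cat >> h.py <<'E'
def head(psi,pitch=0):
    c,s=np.cos(psi),np.sin(psi)
    return R.from_matrix(np.array([[-c,-s,0],[-s,c,0],[0,0,-1]]).T)
E
python3 -c "
from h import *
print(move([.47,.17,.26],head(-.05)))"
```

```text
(array([-37.13, -28.97,  -1.01]), array([ -0.09,  -0.03, -19.3 ]))
```

{"method": "carry_out", "body": {"targets": [[[-37,-29,-1,0,0,-19,8.5],[-37,-29,-1,0,0,-19,8.5],[-37,-29,-1,0,0,-19,8.5],[-37,-29,-1,0,0,-19,8.5],[-37,-29,-1,0,0,-19,8.5],[-37,-29,-1,0,0,-19,8.5],[-37,-29,-1,0,0,-19,8.5],[-37,-29,-1,0,0,-19,8.5],[-37,-29,-1,0,0,-19,8.5],[-37,-29,-1,0,0,-19,8.5],[-37,-29,-1,0,0,-19,8.5],[-37,-29,-1,0,0,-19,8.5]]]}}

```text
t: 1.15
tcp_pos: [0.472, 0.1664, 0.2605]
tool_rot: [0.03, 1.0, -0.001, 0.001]
force: [0.3, 0.3, 0.5]
finger_gap: 0.997
gripper_force: 0.0
```

Run:
```python
from h import *
import pickle
i=cams.camera_info("wrist");im=cams.snapshot("wrist")
print(manip.sense()["qd"])
pickle.dump((i,im),open("w1.pkl","wb"));cv2.imwrite("pics/w1.png",im[:,:,::-1])
```

```text
[ 0.0733239  -0.00563629  0.01941593  0.04396529  0.00611376  0.07587563]
```

View pics/w1.png

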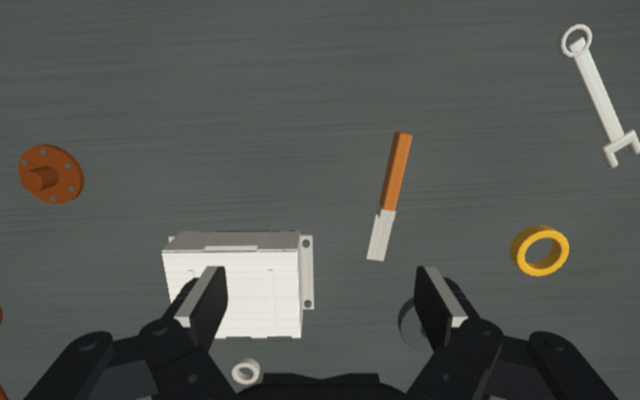

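This shows the scraper handle from (403,133) to (388,212), the blade tip at (376,260), the well's front notch at about (230,248), and the flap's front edge from (163,251) to (298,250). Next is a measurement with masks from this view, then a second view nearer the scraper.

```bash
cat >> h.py <<'E'
def orange(im,box):
    x0,y0,x1,y1=box;h=cv2.cvtColor(im,cv2.COLOR_RGB2HSV);m=((h[...,0]<18)&(h[...,1]>120)&(h[...,2]>90)).astype(np.uint8)
    return big(m,box)
def white(im,box,t=170):
    m=((im.min(2)>t)).astype(np.uint8);return big(m,box)
def big(m,box):
    x0,y0,x1,y1=box;k=np.zeros_like(m);k[y0:y1,x0:x1]=m[y0:y1,x0:x1]
    c=max(cv2.findContours(k,0,cv2.CHAIN_APPROX_NONE)[0],key=cv2.contourArea);return c[:,0]
def ends(c):
    r=cv2.minAreaRect(c.astype(np.float32));b=cv2.boxPoints(r);L=[np.linalg.norm(b[i]-b[(i+1)%4]) for i in range(2)]
    if L[0]>L[1]: b=np.roll(b,-1,0)
    e=np.array([(b[0]+b[1])/2,(b[2]+b[3])/2]);return e[np.argsort(e[:,1])],sorted(L)
E
python3 - <<'E'
from h import *
import pickle
i,im=pickle.load(open("w1.pkl","rb"))
e,L=ends(orange(im,(340,100,450,300)));print("handle",e.round(1),L)
f,L2=ends(white(im,(340,200,410,280),140));print("blade",f.round(1),L2)
print(onz(i,e[0],.024).round(4),onz(i,e[1],.024).round(4),onz(i,f[0],.013).round(4),onz(i,f[1],.013).round(4))
d=onz(i,f[1],.013)-onz(i,f[0],.013);print("yaw blade",np.arctan2(d[1],d[0]))
d=onz(i,e[1],.024)-onz(i,e[0],.024);print("yaw handle",np.arctan2(d[1],d[0]))
g=im.min(2)
for x in (200,230,260): print(x,g[225:345,x][:40].tolist())
E
python3 -c "
from h import *
print(move([.5,.24,.2],head(-.2)))"
```

```text
handle [[404.8 132.2]
 [388.8 209.8]] [np.float32(15.325636), np.float32(79.2496)]
blade [[386.6 209.1]
 [373.7 259.7]] [np.float32(18.156229), np.float32(52.233326)]
[0.4376 0.2589 0.024 ] [0.5255 0.2424 0.024 ] [0.5287 0.242  0.013 ] [0.5958 0.226  0.013 ]
yaw blade -0.23355064228868347
yaw handle -0.18498887314344645
200 [87, 87, 87, 90, 89, 88, 91, 99, 102, 103, 103, 103, 102, 102, 103, 107, 104, 102, 107, 106, 106, 105, 104, 108, 128, 158, 162, 165, 195, 216, 217, 213, 212, 215, 217, 220, 220, 218, 218, 218]
230 [90, 88, 88, 88, 88, 79, 76, 94, 105, 105, 107, 108, 105, 105, 105, 104, 106, 105, 107, 106, 128, 164, 179, 183, 175, 153, 139, 169, 205, 217, 215, 214, 211, 214, 216, 219, 219, 218, 218, 218]
260 [89, 90, 88, 89, 87, 79, 85, 98, 107, 106, 107, 108, 106, 104, 105, 107, 107, 106, 108, 107, 108, 108, 108, 124, 164, 179, 170, 190, 214, 217, 217, 216, 215, 215, 215, 217, 218, 219, 220, 218]
(array([-2.28,  7.56,  6.04]), array([-0.09,  0.18,  8.  ]))
```

{"method": "carry_out", "body": {"targets": [[[-2.3,7.6,6,0,0,8.5,8.5],[-2.3,7.6,6,0,0,8.5,8.5],[-2.3,7.6,6,0,0,8.5,8.5],[-2.3,7.6,6,0,0,8.5,8.5],[-2.3,7.6,6,0,0,8.5,8.5],[-2.3,7.6,6,0,0,8.5,8.5]]]}}

```text
t: 1.7
tcp_pos: [0.4956, 0.2451, 0.2007]
tool_rot: [0.101, 0.995, -0.0, -0.0]
force: [0.1, -1.0, 0.2]
finger_gap: 0.996
gripper_force: 0.0
```

Run:
```python
from h import *
import pickle
j=cams.camera_info("wrist");jm=cams.snapshot("wrist")
pickle.dump((j,jm),open("w2.pkl","wb"));cv2.imwrite("pics/w2.png",jm[:,:,::-1])
```

```text
(no output)
```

View pics/w2.png

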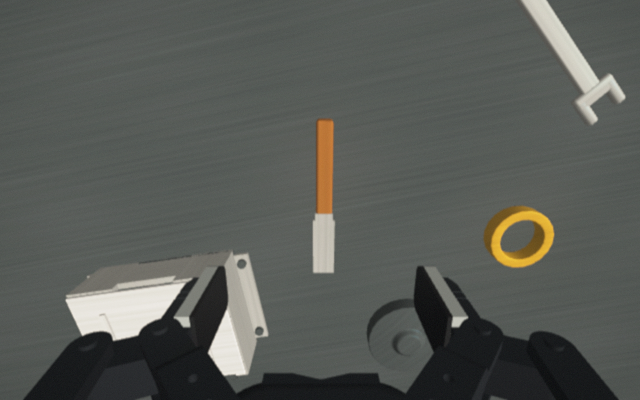

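The scraper lies with its handle from (325,121) to (324,213) and its tip at (323,272); the well's front face is at lower left, with the flap corners at (66,299) and (233,252).

Run:
```python
from h import *
import pickle
i,im=pickle.load(open("w1.pkl","rb"));j,jm=pickle.load(open("w2.pkl","rb"))
c=orange(jm,(290,100,360,230));e2,L=ends(c);f2,L2=ends(white(jm,(290,200,360,285),140))
e1,_=ends(orange(im,(340,100,450,300)));f1,_=ends(white(im,(340,200,410,280),140))
print(e2.round(1),f2.round(1),L,L2)
for a,b,n in [(e1[0],e2[0],"h end"),(e1[1],e2[1],"h front"),(f1[1],f2[1],"tip")]:
    x,e=tri((i,a),(j,b));print(n,x.round(4),round(e,4))
a=onz(j,e2[0],.024);b=onz(j,f2[1],.013);print(a,b,"h front",onz(j,e2[1],.024),"yaw",np.arctan2(*(b-a)[1::-1]))
# flap corners
def edge(img,x0,x1,y0,y1,t,axis):
    P=[]
    if axis==0:
        for x in range(x0,x1):
            k=np.argmax(img[y0:y1,x]>t)
            if k: P.append((x,y0+k-1+(t-img[y0+k-1,x])/(float(img[y0+k,x])-img[y0+k-1,x])))
    else:
        for y in range(y0,y1):
            s=1 if x0<x1 else -1
            row=img[y,x0:x1] if s>0 else img[y,x1:x0][::-1];k=np.argmax(row>t)
            if k: P.append((x0+s*k-(1 if s>0 else 0),y))
    P=np.array(P,np.float32);l=cv2.fitLine(P,cv2.DIST_HUBER,0,.01,.01).ravel();return l
def inter(l,m): 
    A=np.array([[l[0],-m[0]],[l[1],-m[1]]]);s=np.linalg.solve(A,[m[2]-l[2],m[3]-l[3]]);return np.array([l[2]+s[0]*l[0],l[3]+s[0]*l[1]])
g=im.min(2).astype(float)
F=edge(g,172,292,240,262,195,0);Le=edge(g,150,180,256,300,160,1)
print([g[280,x] for x in range(285,320)],[g[265,x] for x in range(285,320)])
print("front",F,"left",Le,inter(F,Le))
p=inter(F,Le)
g2=jm.min(2).astype(float);F2=edge(g2,80,175,270,310,195,0);print("front2",F2)
print([g2[y,120] for y in range(270,300)])
for q in [(180,F[3]+F[1]/F[0]*(180-F[2])),(290,F[3]+F[1]/F[0]*(290-F[2]))]: print(q,onz(i,q,.056).round(4))
print("L",onz(i,p,.056))
for q in [(90,F2[3]+F2[1]/F2[0]*(90-F2[2])),(170,F2[3]+F2[1]/F2[0]*(170-F2[2]))]: print(q,onz(j,q,.056).round(4))
cv2.imwrite("pics/wc.png",np.hstack([cv2.resize(im[225:345,150:320],None,fx=2.3,fy=5,interpolation=2),cv2.resize(jm[240:360,55:225],None,fx=2.3,fy=5,interpolation=2)])[:,:,::-1])
```

```text
[[324.5 119. ]
 [324.5 213. ]] [[323.5 214. ]
 [323.5 272. ]] [np.float32(17.0), np.float32(94.0)] [np.float32(21.0), np.float32(58.0)]
h end [0.4387 0.2604 0.0174] 0.0002
h front [0.5261 0.2428 0.0221] 0.0001
tip [0.5997 0.2271 0.0058] 0.0001
[0.43836426 0.26041346 0.024     ] [0.59537624 0.22784904 0.013     ] h front [0.5253402  0.24291035 0.024     ] yaw -0.20450150514241902
[np.float64(219.0), np.float64(218.0), np.float64(219.0), np.float64(219.0), np.float64(218.0), np.float64(219.0), np.float64(220.0), np.float64(218.0), np.float64(219.0), np.float64(218.0), np.float64(217.0), np.float64(223.0), np.float64(226.0), np.float64(189.0), np.float64(156.0), np.float64(154.0), np.float64(159.0), np.float64(175.0), np.float64(177.0), np.float64(180.0), np.float64(183.0), np.float64(181.0), np.float64(180.0), np.float64(175.0), np.float64(174.0), np.float64(179.0), np.float64(181.0), np.float64(170.0), np.float64(134.0), np.float64(100.0), np.float64(89.0), np.float64(92.0), np.float64(92.0), np.float64(92.0), np.float64(93.0)] [np.float64(218.0), np.float64(220.0), np.float64(219.0),
[... 941 characters left out ...]
p.float64(105.0), np.float64(104.0), np.float64(105.0), np.float64(107.0), np.float64(105.0), np.float64(106.0), np.float64(111.0), np.float64(142.0), np.float64(169.0), np.float64(180.0), np.float64(181.0), np.float64(180.0), np.float64(164.0), np.float64(130.0), np.float64(124.0), np.float64(165.0), np.float64(206.0), np.float64(222.0), np.float64(222.0), np.float64(218.0), np.float64(213.0), np.float64(219.0), np.float64(217.0), np.float64(221.0)]
(180, np.float32(253.1709)) [0.551  0.0057 0.056 ]
(290, np.float32(252.05672)) [0.5568 0.1274 0.056 ]
L [ 0.5499889  -0.01528982  0.056     ]
(90, np.float32(295.78763)) [0.5509 0.0106 0.056 ]
(170, np.float32(284.73077)) [0.5547 0.0891 0.056 ]
```

View pics/wc.png

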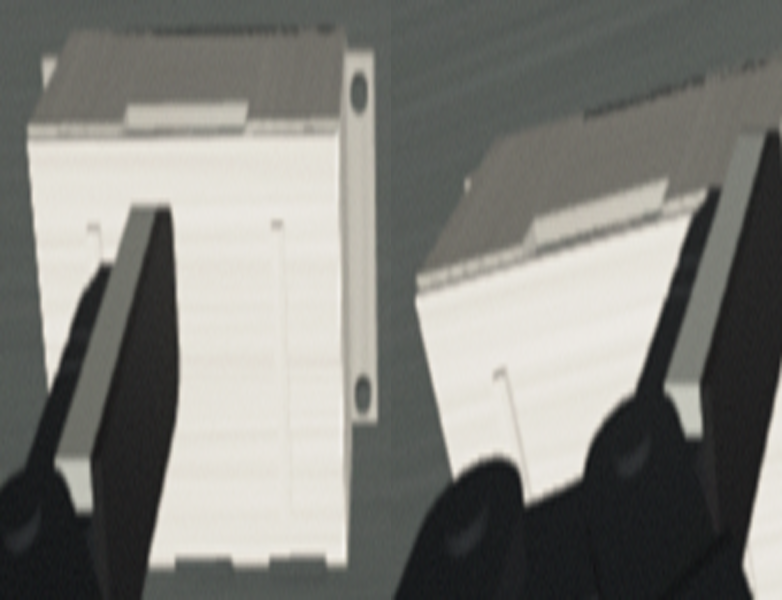

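```bash
python3 -c "
from h import *
print(move([.512,.2452,.0225],head(-.2045)))"
```

```text
(array([-1.56,  0.35, 17.87]), array([-0.  ,  0.04,  0.08]))
```

{"method": "carry_out", "body": {"targets": [[[-1.6,0.35,4,0,0,0,5],[-1.6,0.35,8,0,0,0,5],[-1.6,0.35,12,0,0,0,5],[-1.6,0.35,15,0,0,0,5],[-1.6,0.35,16.8,0,0,0,5],[-1.6,0.35,17.8,0,0,0,4],[-1.6,0.35,17.8,0,0,0,1.2],[-1.6,0.35,17.8,0,0,0,1.2],[-1.6,0.35,17.8,0,0,0,1.2],[-1.6,0.35,17.8,0,0,0,1.2],[-1.6,0.35,17.8,0,0,0,1.2],[-1.6,0.35,17.8,0,0,0,1.2]]], "force": 90}}

```text
t: 2.75
tcp_pos: [0.5133, 0.2457, 0.0237]
tool_rot: [0.102, 0.995, 0.0, 0.001]
force: [-0.4, 0.2, 4.9]
finger_gap: 0.162
gripper_force: 88.5
```

```bash
python3 -c "
from h import *
print(move([.435,.0665,.11],head(-.048)))"
```

```text
(array([  4.03, -19.12,  -8.66]), array([ 0.05,  0.13, -8.91]))
```

{"method": "carry_out", "body": {"targets": [[[0,0,-3,0,0,0,1.2],[0,0,-6,0,0,0,1.2],[4,-4,-8.7,0,0,-3,1.2],[4,-8,-8.7,0,0,-6,1.2],[4,-12,-8.7,0,0,-9,1.2],[4,-16,-8.7,0,0,-9,1.2],[4,-19.1,-8.7,0,0,-9,1.2],[4,-19.1,-8.7,0,0,-9,1.2],[4,-19.1,-8.7,0,0,-9,1.2],[4,-19.1,-8.7,0,0,-9,1.2]]]}}

```text
t: 3.58
tcp_pos: [0.4353, 0.0664, 0.1097]
tool_rot: [0.024, 1.0, 0.0, 0.001]
force: [-0.2, -1.2, -0.2]
finger_gap: 0.163
gripper_force: 88.2
```

Run:
```python
from h import *
print(manip.sense()["tcp_pos"],np.abs(manip.sense()["qd"]).max())
i=cams.camera_info("wrist");im=cams.snapshot("wrist");s=cams.snapshot("side")
o=np.zeros((600,800,3),np.uint8);o[:300,:640]=im[100:400];o[300:,:750]=cv2.resize(s[110:230,180:480],None,fx=2.5,fy=2.5,interpolation=2)
cv2.imwrite("pics/g1.png",o[:,:,::-1])
```

```text
[0.43526158 0.06642563 0.10966875] 0.04142141433640946
```

View pics/g1.png

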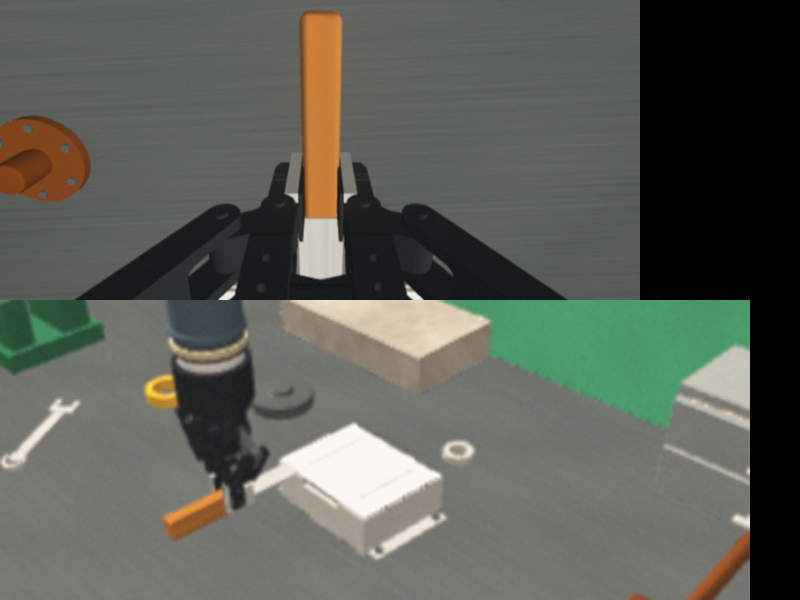

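The scraper is held straight: the handle runs from (321,112) to (320,318) in the wrist view, and the side view shows it level. I'll check for droop with the measured points.

Run:
```python
from h import *
i=cams.camera_info("wrist");D=cams.camera_info("side");S=cams.camera_info("scene")
print(onz(i,(321,112),.11),onz(i,(320,317),.11))
sc=cams.snapshot("scene");sd=cams.snapshot("side");w=cams.snapshot("wrist")
for n,im,X in(("side",sd,D),("scene",sc,S)):
    a=proj(X,[.36,.07,.10]);x,y=a.astype(int);b=(max(x-45,0),max(y-45,0),x+45,y+45)
    c=orange(im,b);e,L=ends(c);print(n,a,e,L,cv2.contourArea(c))
    # project model endpoints
    print(proj(X,[.4353-.075,.0664+.0036,.098]),proj(X,[.4353+.084,.0664-.004,.098]))
print(move([.4358,.0665,.0592],head(-.048)))
```

```text
[0.35939511 0.0712724  0.11      ] [0.4473965  0.06692017 0.11      ]
side [246.21770873 201.29240562] [[269.73218 189.30695]
 [245.89233 201.7945 ]] [np.float32(10.165969), np.float32(26.91238)] 224.0
[246.43138503 201.86156533] [296.51734878 176.98942221]
scene [374.08418606 145.49645876] [[364.60004 158.3    ]
 [361.60004 164.3    ]] [np.float32(3.1304815), np.float32(6.708204)] 14.5
[373.97381212 145.97923705] [348.23202648 185.26185667]
(array([-0.09, -0.13,  5.01]), array([0.  , 0.02, 0.25]))
```

{"method": "carry_out", "body": {"targets": [[[-0.1,-0.1,2.5,0,0,0,1.2],[-0.1,-0.1,5,0,0,0,1.2],[-0.1,-0.1,5,0,0,0,1.2],[-1.1,-0.1,5,0,0,0,1.2],[-2.1,-0.1,5,0,0,0,1.2],[-2.8,-0.1,5,0,0,0,1.2],[-3.3,-0.1,5,0,0,0,1.2],[-3.7,-0.1,5,0,0,0,1.2],[-4,-0.1,5,0,0,0,1.2],[-4,-0.1,5,0,0,0,1.2]]]}}

```text
t: 4.67
tcp_pos: [0.4758, 0.0635, 0.0598]
tool_rot: [0.023, 1.0, -0.0, 0.001]
force: [-0.4, -0.3, -0.8]
finger_gap: 0.162
gripper_force: 88.2
```

{"method": "carry_out", "body": {"targets": [[[-0.5,0,0,0,0,0,1.2],[-1,0,0,0,0,0,1.2],[-1.3,0,0,0,0,0,1.2],[-1.3,0,0,0,0,0,1.2]]]}}

```text
t: 5.0
tcp_pos: [0.4889, 0.0628, 0.0594]
tool_rot: [0.023, 1.0, -0.0, 0.001]
force: [0.5, -0.7, -0.8]
finger_gap: 0.165
gripper_force: 88.2
```

Run:
```python
from h import *
s=manip.sense();print(s["tcp_pos"],s["force"])
sd=cams.snapshot("side");sc=cams.snapshot("scene")
o=np.hstack([cv2.resize(sd[140:230,230:370],None,fx=2.8,fy=4,interpolation=2),cv2.resize(sc[170:260,290:430],None,fx=2.8,fy=4,interpolation=2)])
cv2.imwrite("pics/in.png",o[:,:,::-1])
```

```text
[0.48891703 0.06284991 0.05937028] [ 0.53337919 -0.74558991 -0.83876466]
```

View pics/in.png

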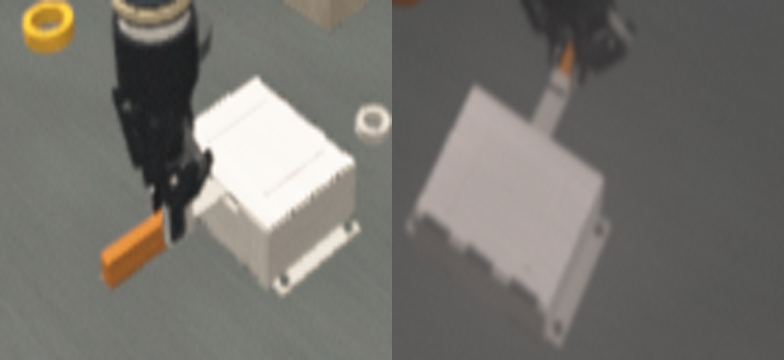

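The blade is under the flap in the notch: side crop (215,200), scene crop (545,115), with no contact force. Lifting now.

{"method": "carry_out", "body": {"targets": [[[0,0,-0.8,0,0,0,1.2],[0,0,-1.7,0,0,0,1.2],[0,0,-2.7,0,0,0,1.2],[-0.2,0,-3.9,0,0,0,1.2],[-0.4,0,-5.2,0,0,0,1.2],[-1.2,0,-6.4,0,0,0,1.2],[-2.2,0,-7.7,0,0,0,1.2],[-2.8,0,-8.5,0,0,0,1.2],[-3.5,0,-9.2,0,0,0,1.2],[-3.5,0,-9.2,0,0,0,1.2]]], "force": 110}}

```text
t: 5.93
tcp_pos: [0.5238, 0.0614, 0.1535]
tool_rot: [0.023, 1.0, -0.0, 0.002]
force: [0.0, -0.0, -1.4]
finger_gap: 0.16
gripper_force: 91.2
```

Run:
```python
from h import *
s=manip.sense();print(s["tcp_pos"],s["force"])
sd=cams.snapshot("side");sc=cams.snapshot("scene")
o=np.hstack([cv2.resize(sd[80:230,230:370],None,fx=2.8,fy=4,interpolation=2),cv2.resize(sc[120:270,290:430],None,fx=2.8,fy=4,interpolation=2)])
cv2.imwrite("pics/up.png",o[:,:,::-1])
```

```text
[0.52376928 0.06141464 0.15354093] [ 0.02590794 -0.00442874 -1.41237762]
```

View pics/up.png

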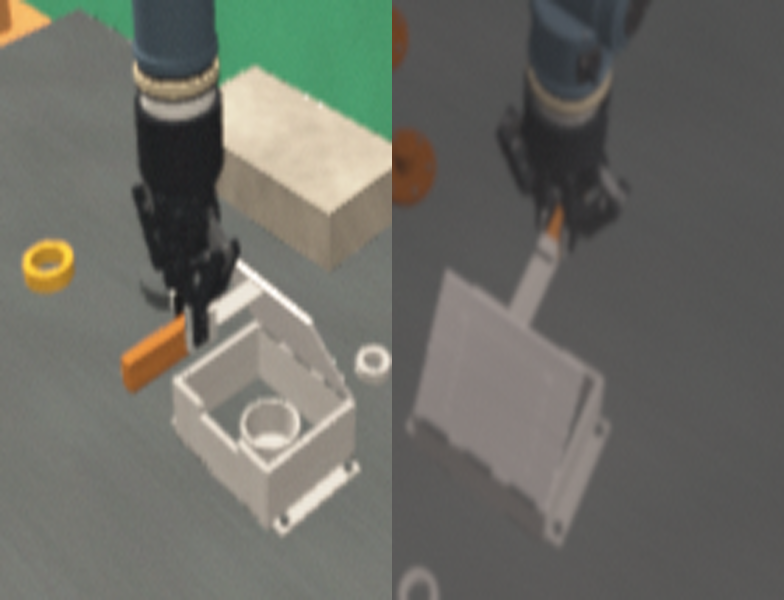

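The side crop shows the flap up by about 50°, propped on the blade at (255,285), with the cup inside at (270,425). I'll push it past upright.

{"method": "carry_out", "body": {"targets": [[[-0.8,0,0,0,0,0,1.2],[-1.6,0,0,0,0,0,1.2],[-2.5,0,0.1,0,0,0,1.2],[-3.5,0,0.2,0,0,0,1.2],[-4.5,0,0.4,0,0,0,1.2],[-5.5,0,0.6,0,0,0,1.2],[-6.5,0,0.8,0,0,0,1.2],[-7.5,0,1,0,0,0,1.2],[-8.4,0,1.2,0,0,0,1.2],[-9.2,0,1.4,0,0,0,1.2],[-10,0,1.5,0,0,0,1.2],[-10,0,1.5,0,0,0,1.2]]]}}

```text
t: 7.03
tcp_pos: [0.6248, 0.0565, 0.136]
tool_rot: [0.023, 1.0, -0.0, 0.001]
force: [-0.0, 0.6, -0.3]
finger_gap: 0.166
gripper_force: 91.2
```

{"method": "carry_out", "body": {"targets": [[[3,0,0,0,0,0,1.2],[6.5,0,0,0,0,0,1.2],[10,0,0,0,0,0,1.2],[13,0,0,0,0,0,1.2],[13,0,0,0,0,0,1.2]]]}}

```text
t: 7.45
tcp_pos: [0.4844, 0.0639, 0.1359]
tool_rot: [0.023, 1.0, 0.0, -0.005]
force: [-0.6, -0.0, -0.7]
finger_gap: 0.166
gripper_force: 91.2
```

Run:
```python
from h import *
print(move([.5133,.2457,.0245],head(-.2045)))
D=cams.camera_info("side");sd=cams.snapshot("side")
psi=-.048;wx=np.array([np.cos(psi),np.sin(psi),0]);wy=np.array([-np.sin(psi),np.cos(psi),0])
C=np.array([.5516,.061,0])+.061*wx;Hn=C+.057*wx+np.array([0,0,.052])
c=white(sd,(280,60,390,225),150)
top=c[c[:,1].argmin()];rt=c[c[:,0].argmax()];print("top",top,"right",rt)
for sgn in(-1,1):
  for p in (top,rt):
    o,d=ray(D,p);P0=Hn+sgn*.075*wy;t=((P0-o)@wy)/(d@wy);X=o+t*d-P0;a=np.degrees(np.arctan2(X[2],-X@wx));print(sgn,p,X.round(3),"r",np.hypot(X[2],X@wx),"ang",a)
```

```text
(array([-2.18, 18.29, 11.13]), array([-0.01, -0.61,  9.09]))
top [319  97] right [374 119]
-1 [319  97] [-0.127  0.006  0.291] r 0.31749521687004184 ang 66.3553499769306
-1 [374 119] [ 0.065 -0.003  0.172] r 0.1844003831343937 ang 110.78130553758099
1 [319  97] [ 0.001 -0.     0.208] r 0.2081056643542654 ang 90.17265093448098
1 [374 119] [ 0.243 -0.012  0.059] r 0.2500150962560895 ang 166.2914233575724
```

{"method": "carry_out", "body": {"targets": [[[-2.2,4,0,0,0,4,1.2],[-2.2,8,2,0,0,9,1.2],[-2.2,12,4,0,0,9,1.2],[-2.2,16,6,0,0,9,1.2],[-2.2,18.3,8,0,0,9,1.2],[-2.2,18.3,9.5,0,0,9,1.2],[-2.2,18.3,10.5,0,0,9,1.2],[-2.2,18.3,10.9,0,0,9,1.2],[-2.2,18.3,10.9,0,0,9,1.2],[-2.2,18.3,11.1,0,0,9,1.2],[-2.2,18.3,11.1,0,0,9,1.2],[-2.2,18.3,11.1,0,0,9,1.2]]]}}

```text
t: 8.5
tcp_pos: [0.5241, 0.2439, 0.0263]
tool_rot: [0.102, 0.995, 0.0, 0.001]
force: [0.1, -0.3, -1.0]
finger_gap: 0.159
gripper_force: 91.3
```

{"method": "carry_out", "body": {"targets": [[[0,0,0.15,0,0,0,1.2],[0,0,0.25,0,0,0,1.2],[0,0,0.25,0,0,0,1.2],[0,0,0.25,0,0,0,2.2],[0,0,0.25,0,0,0,4],[0,0,0.25,0,0,0,5],[0,0,0.25,0,0,0,5],[0,0,-3,0,0,0,5],[0,0,-7,0,0,0,5],[0,0,-11,0,0,0,5],[0,0,-15,0,0,0,5],[0,0,-19,0,0,0,5]]]}}

```text
t: 9.5
tcp_pos: [0.5225, 0.2445, 0.2169]
tool_rot: [0.102, 0.995, -0.0, -0.0]
force: [1.8, 0.3, -0.7]
finger_gap: 0.588
gripper_force: 0.0
```

Run:
```python
from h import *
j=cams.camera_info("wrist");jm=cams.snapshot("wrist")
try:
    e,L=ends(orange(jm,(240,60,420,280)));f,L2=ends(white(jm,(260,150,400,310),140));print(e,L,f,L2,onz(j,e[0],.024),onz(j,f[1],.013))
except Exception as x: print(x)
# next: view pose over well
print(move([.60,.08,.30],head(-.2)))
print(move([.46,-.22,.26],head(-.3)))
```

```text
[[321. 101.]
 [321. 192.]] [np.float32(16.0), np.float32(91.0)] [[320.5 193. ]
 [320.5 252. ]] [np.float32(21.0), np.float32(59.0)] [0.45018886 0.25992675 0.024     ] [0.60637619 0.22720644 0.013     ]
(array([-10.57, -14.75,  -7.42]), array([ 0.38,  0.79, -0.16]))
(array([ -2.85, -46.98,  -3.74]), array([0.42, 0.77, 5.56]))
```

```bash
python3 -c "
from h import *
print(move([.5,.065,.30],head(-.048)))"
```

```text
(array([ -1.08, -18.23,  -7.57]), array([ 0.32,  0.81, -8.87]))
```

{"method": "carry_out", "body": {"targets": [[[-1,-4,-4,0,0,-4,7],[-1,-8,-7.5,0,0,-9,7],[-1,-12,-7.5,0,0,-9,7],[-1,-15.5,-7.5,0,0,-9,7],[-1,-18.2,-7.5,0,0,-9,7],[-1,-18.2,-7.5,0,0,-9,7],[-1,-18.2,-7.5,0,0,-9,7],[-1,-18.2,-7.5,0,0,-9,7]]]}}

```text
t: 10.22
tcp_pos: [0.4961, 0.0644, 0.2901]
tool_rot: [0.024, 1.0, 0.0, -0.0]
force: [0.9, -0.1, -0.0]
finger_gap: 0.821
gripper_force: 0.0
```

Run:
```python
from h import *
import pickle
print(manip.sense()["tcp_pos"],np.abs(manip.sense()["qd"]).max())
i=cams.camera_info("wrist");im=cams.snapshot("wrist");pickle.dump((i,im),open("a1.pkl","wb"))
print(proj(i,[.61,.06,.038]))
```

```text
[0.49607685 0.06444861 0.29009279] 0.032884842102773336
[321.00069227 254.3202846 ]
```

{"method": "carry_out", "body": {"targets": [[[3,0,2,0,0,0,7],[5,0,4,0,0,0,7],[5,0,5,0,0,0,7],[5,0,5,0,0,0,7],[5,0,5,0,0,0,7]]]}}

```text
t: 10.68
tcp_pos: [0.4465, 0.0679, 0.24]
tool_rot: [0.022, 1.0, 0.0, -0.0]
force: [0.8, -1.0, 0.4]
finger_gap: 0.824
gripper_force: 0.0
```

Run:
```python
from h import *
import pickle
print(manip.sense()["tcp_pos"],np.abs(manip.sense()["qd"]).max())
i2=cams.camera_info("wrist");b=cams.snapshot("wrist");pickle.dump((i2,b),open("a2.pkl","wb"))
print(proj(i2,[.61,.06,.038]))
i,a=pickle.load(open("a1.pkl","rb"))
def crop(info,im,w=160,h=240):
    x,y=proj(info,[.61,.06,.038]).astype(int);x0=max(x-w//2,0);y0=min(max(y-h//2,0),400-h);print(x0,y0);return cv2.resize(im[y0:y0+h,x0:x0+w],None,fx=2.5,fy=2.5,interpolation=2)
cv2.imwrite("pics/cup.png",np.hstack([crop(i,a),crop(i2,b)])[:,:,::-1])
```

```text
[0.44654631 0.06788187 0.24001197] 0.041639638686849376
[319.77871564 312.36007857]
241 134
239 160
```

View pics/cup.png

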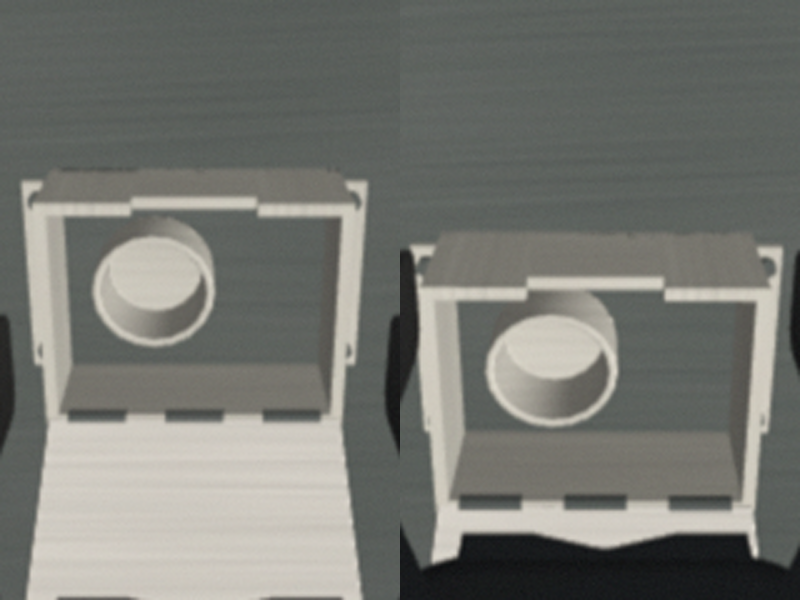

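The view shows the flap lying back open, with the cup's rim centred at about px (302.6,250.4) in view 1 and (299.6,308) in view 2. Next I'll fit ellipses and triangulate.

Run:
```python
from h import *
import pickle
v=[]
for f,c in(("a1.pkl",(302.6,250.4)),("a2.pkl",(299.6,308))):
    i,im=pickle.load(open(f,"rb"));x,y=map(int,c)
    for t in(150,165):
        k=white(im,(x-31,y-26,x+32,y+28),t);e=cv2.fitEllipse(cv2.convexHull(k));print(f,t,np.round(e[0],1),np.round(e[1],1),onz(i,e[0],.038).round(4))
    v.append((i,e[0]))
x,r=tri(*v);print("cup rim",x,r)
S=cams.camera_info("scene");D=cams.camera_info("side")
# flap angle: triangulate free-edge from a1? hinge line width only
print(move([.44,-.235,.26],head(-.4)))
```

```text
a1.pkl 150 [302.8 249.2] [43.9 49.5] [0.6016 0.0375 0.038 ]
a1.pkl 165 [302.3 249.8] [42.4 47.7] [0.6025 0.0367 0.038 ]
a2.pkl 150 [301.2 305.7] [46.4 55.8] [0.5998 0.0388 0.038 ]
a2.pkl 165 [299.6 307.6] [43.2 51.9] [0.6023 0.0368 0.038 ]
cup rim [0.60300448 0.03663982 0.03706201] 2.20841114836599e-05
(array([ -0.6 , -30.26,  -1.93]), array([2.000e-02, 9.000e-02, 2.037e+01]))
```

{"method": "carry_out", "body": {"targets": [[[-0.6,-4,-1.9,0,0,5,5],[-0.6,-8,-1.9,0,0,10,5],[-0.6,-12,-1.9,0,0,15,5],[-0.6,-16,-1.9,0,0,20,5],[-0.6,-20,-1.9,0,0,20,5],[-0.6,-24,-1.9,0,0,20,5],[-0.6,-28,-1.9,0,0,20,5],[-0.6,-30,-1.9,0,0,20,5],[-0.6,-30,-1.9,0,0,20,5],[-0.6,-30,-1.9,0,0,20,5],[-0.6,-30,-1.9,0,0,20,5]]]}}

```text
t: 11.65
tcp_pos: [0.4387, -0.2328, 0.2597]
tool_rot: [0.196, 0.981, 0.0, 0.0]
force: [0.6, 0.5, -0.3]
finger_gap: 0.587
gripper_force: 0.0
```

```bash
cat > cov.py <<'E'
from h import *
import pickle,sys
i=cams.camera_info("wrist");im=cams.snapshot("wrist");pickle.dump((i,im),open(sys.argv[1],"wb"))
print(manip.sense()["tcp_pos"],np.abs(manip.sense()["qd"]).max())
x,y=proj(i,[.493,-.268,.012]).astype(int);print(x,y,"mean rgb there",im[y-3:y+4,x-3:x+4].reshape(-1,3).mean(0))
bb=(max(x-60,0),max(y-60,0),x+60,min(y+60,400))
for t in (110,125):
    c=white(im,bb,t);e=cv2.fitEllipse(cv2.convexHull(c));print(t,cv2.contourArea(c),np.round(e[0],1),np.round(e[1],1),onz(i,e[0],.012).round(4))
g=cv2.cvtColor(im,cv2.COLOR_RGB2GRAY)[bb[1]:bb[3]:3,bb[0]:bb[2]:3];print(bb)
for r in g: print(" ".join("%3d"%v for v in r))
E
python3 cov.py c1.pkl
```

```text
[ 0.43855881 -0.23214289  0.25957859] 0.011720402646263797
310 218 mean rgb there [163.6122449  168.26530612 161.12244898]
110 2497.5 [305.8 215.6] [55.6 58.9] [ 0.4871 -0.272   0.012 ]
125 2405.0 [305.8 215.6] [54.4 57.9] [ 0.4872 -0.2721  0.012 ]
(np.int64(250), np.int64(158), np.int64(370), np.int64(278))
 95  92  93  94  93  96  98  94  96  96  97  98  96  93  95  98  94  96  94  96  94  97  97  96  98  98  95  98  97  99  93  94  96  97  96  95  94  94  92  70
 94  92  96  96  94  96  97  95  98  97  96  96  95  96  95  97  96  95  95  96  96  96  98  98  99  96  96  96  94  97  96  94  94  95  93  95  93  93  93  73
 94  96  95  98  96  98  97  97  96  95  96  97  97  97  99  95  95  96  96  96  99  97  97  98  97  93  94  98  97  94  93  96  96  94  95  96  96  96  95  75
 98  96  97  99  97  97  93  95  94  97  97  96  97  95  94  94  96  99  97  97  97  98  97  95  96  96  93  93  97  97  95  94  94  95  95  96  95  96  91  77
 96  96  96  97  96  97  96  96  98  97  98  94  96  97  99  97  98  97  98  97  94  92  96  98  96  96  98  99  93  94  95  97  98  99  96  96  93  9
[... 4909 characters left out ...]
  95  98  96  96  96  94  93  93  98  97  99  98  96  96  96
145 144 146  75  37  38  64 100  98  97  99  99 101 101  97  97  96  97  95  94  95  95  96  95  98  96  96  97  92  95  94  96  97  96  99  95  97  96  97  97
147 146 145  35  37  37  58  98  97  98  99 100 100  99  97  98  96  98  96  98  97  99  95  94  96  94  92  96  94  95  96  97  97  94  96  97  95 100 100  98
146 144 117  34  39  35  56  99  99  98 101  97  96  98  98  95  96  95  98  97  99  96  97  95  92  96  96  96  98  96  95  93  97  96  98  98 100  99  98  98
146 144  61  38  39  36  50  99  98  96  97  98  96  96  97 100  99  96  98  96  94  96  93  97  94  97  96  93  96  94  96  97  99 100  96  96  97  99  98  98
```

The grey cover's flange ellipse is centred at px (305.8,215.6), with the boss top near (306,222), and its colour is neutral grey. I'll move above it and measure again for height.

```bash
sed -i '/^g=/,$d' cov.py; python3 -c "
from h import *
import pickle
i,im=pickle.load(open('c1.pkl','rb'));print(onz(i,(306,222.5),.038))
print(move([.487,-.272,.17],head(-.4)))"
```

```text
[ 0.48607676 -0.2701811   0.038     ]
(array([-6.  , -1.82,  8.96]), array([0.03, 0.  , 0.33]))
```

{"method": "carry_out", "body": {"targets": [[[-3,-1,4,0,0,0,5],[-6,-1.8,7,0,0,0,5],[-6,-1.8,9,0,0,0,5],[-6,-1.8,9,0,0,0,5],[-6,-1.8,9,0,0,0,5]]]}}

```text
t: 12.12
tcp_pos: [0.4861, -0.2708, 0.1681]
tool_rot: [0.195, 0.981, 0.001, -0.002]
force: [0.3, 0.6, 0.9]
finger_gap: 0.583
gripper_force: 0.0
```

```bash
sed -i 's/\[.493,-.268,.012\]/[.487,-.272,.012]/' cov.py; python3 cov.py c2.pkl
python3 - <<'E'
from h import *
import pickle
a=pickle.load(open("c1.pkl","rb"));b=pickle.load(open("c2.pkl","rb"))
x,y=proj(b[0],[.487,-.272,.012]).astype(int);print(x,y)
c=white(b[1],(x-60,max(y-60,0),x+60,y+60),110);e=cv2.fitEllipse(cv2.convexHull(c));print(tri((a[0],(305.8,215.6)),(b[0],e[0])))
print(move([.487,-.2715,.0335],head(-.4)))
E
```

```text
[ 0.48646553 -0.2713009   0.16953411] 0.03935561619907867
319 192 mean rgb there [163.93877551 169.02040816 161.65306122]
110 4682.5 [319.2 192.1] [76.6 79.3] [ 0.4869 -0.2722  0.012 ]
125 4551.0 [319.2 192. ] [75.5 78.5] [ 0.4869 -0.2722  0.012 ]
319 192
(array([ 0.48701257, -0.27211957,  0.01212757]), np.float64(0.00012505517255715956))
(array([-8.00e-02, -1.00e-02,  1.36e+01]), array([ 0.04, -0.11,  0.37]))
```

{"method": "carry_out", "body": {"targets": [[[-0.1,0,4,0,0,0,5],[-0.1,0,8,0,0,0,5],[-0.1,0,11,0,0,0,5],[-0.1,0,12.8,0,0,0,5],[-0.1,0,13.5,0,0,0,5],[-0.1,0,13.5,0,0,0,4],[-0.1,0,13.5,0,0,0,2],[-0.1,0,13.5,0,0,0,2],[-0.1,0,13.5,0,0,0,2],[-0.1,0,13.5,0,0,0,2],[-0.1,0,13.5,0,0,0,2]]], "force": 50}}

```text
t: 13.08
tcp_pos: [0.4888, -0.2741, 0.0367]
tool_rot: [0.196, 0.981, -0.001, 0.002]
force: [-0.6, 1.7, 8.0]
finger_gap: 0.261
gripper_force: 49.6
```

{"method": "carry_out", "body": {"targets": [[[0,0,-1,0,0,0,2],[0,0,-3,0,0,0,2],[0,0,-6,0,0,0,2],[0,0,-9,0,0,0,2],[0,0,-12,0,0,0,2],[0,0,-12,0,0,0,2],[0,0,-12,0,0,0,2],[0,0,-12,0,0,0,2]]]}}

```text
t: 13.75
tcp_pos: [0.487, -0.2729, 0.1544]
tool_rot: [0.196, 0.981, 0.0, -0.0]
force: [-0.6, 0.5, -3.2]
finger_gap: 0.259
gripper_force: 49.1
```

Run:
```python
from h import *
import pickle
s=manip.sense();i=cams.camera_info("wrist");im=cams.snapshot("wrist");pickle.dump((s,i,im),open("d1.pkl","wb"))
print(s["tcp_pos"],s["force"],np.abs(s["qd"]).max())
r=R.from_quat(s["tool_rot"]);g=cv2.cvtColor(im,cv2.COLOR_RGB2GRAY).astype(float)
zf=s["tcp_pos"][2]-.0367+.012
P=[]
for X in np.arange(270,371,6):
    col=g[60:330,X];k=np.argmax(col>130)
    if k: 
        p=onz(i,(X,60+k),zf);q=r.inv().apply(p-s["tcp_pos"])*1000;P.append(q[:2]);print(X,60+k,q.round(1))
```

```text
[ 0.4869578  -0.27290689  0.15436556] [-0.57067987  0.46514716 -3.22832292] 0.032129309824526775
270 218 [ 25.1 -24.4  24.7]
276 212 [ 28.1 -21.4  24.7]
282 208 [ 30.2 -18.5  24.7]
288 205 [ 31.7 -15.6  24.7]
294 202 [ 33.2 -12.7  24.7]
300 201 [33.7 -9.8 24.7]
306 199 [34.7 -7.  24.7]
312 198 [35.2 -4.2 24.7]
318 198 [35.2 -1.3 24.7]
324 198 [35.2  1.5 24.7]
330 198 [35.2  4.3 24.7]
336 198 [35.2  7.1 24.7]
342 200 [34.2 10.  24.7]
348 200 [34.2 12.8 24.7]
354 202 [33.2 15.7 24.7]
360 207 [30.7 18.6 24.7]
366 211 [28.6 21.6 24.7]
```

```bash
python3 -c "
from h import *
print(move([.6025,.0357,.13],head(-.048)))"
```

```text
(array([ 1.18, 32.92,  2.38]), array([  0.06,  -0.13, -19.91]))
```

{"method": "carry_out", "body": {"targets": [[[0,3,0,0,0,-3,2],[0.4,7,0,0,0,-6,2],[0.8,11,0,0,0,-10,2],[1.2,15,0,0,0,-14,2],[1.2,19,0,0,0,-18,2],[1.2,23,0,0,0,-20,2],[1.2,26.5,0,0,0,-20,2],[1.2,30,0,0,0,-20,2],[1.2,32,0,0,0,-20,2],[1.2,32.9,1.5,0,0,-20,2],[1.2,32.9,2.4,0,0,-20,2],[1.2,32.9,2.4,0,0,-20,2]]]}}

```text
t: 14.8
tcp_pos: [0.6003, 0.0355, 0.1264]
tool_rot: [0.023, 1.0, 0.0, -0.004]
force: [-0.8, 0.9, -1.9]
finger_gap: 0.258
gripper_force: 49.4
```

Run:
```python
from h import *
s=manip.sense();print(s["tcp_pos"],s["force"],np.abs(s["qd"]).max())
print(move([.6025,.0357,.076],head(-.048)))
```

```text
[0.60027776 0.03546199 0.12643019] [-0.82024097  0.94065686 -1.89305729] 0.03271047166296355
(array([-0.26,  0.03,  5.04]), array([ 0.01, -0.5 ,  0.17]))
```

{"method": "carry_out", "body": {"targets": [[[-0.15,0,2,0,0,0,2],[-0.15,0,3.5,0,0,0,2],[-0.15,0,4,0,0,0,2],[-0.15,0,4,0,0,0,2],[-0.15,0,4,0,0,0,2],[-0.15,0,4,0,0,0,2]]]}}

```text
t: 15.3
tcp_pos: [0.6052, 0.0341, 0.091]
tool_rot: [0.024, 1.0, -0.0, 0.001]
force: [0.3, 0.9, -2.1]
finger_gap: 0.258
gripper_force: 49.3
```

Run:
```python
from h import *
P=[]
for k in range(4):
    s=manip.sense();P.append(np.r_[s["tcp_pos"],s["tool_rot"]]);cams.snapshot("scene")
print(np.round(P,4),s["force"],np.abs(s["qd"]).max())
print(move([.6025,.0357,.070],head(-.048)))
```

```text
[[ 6.052e-01  3.410e-02  9.100e-02  2.360e-02  9.997e-01 -1.000e-04
   5.000e-04]
 [ 6.054e-01  3.420e-02  9.130e-02  2.350e-02  9.997e-01 -1.000e-04
   8.000e-04]
 [ 6.054e-01  3.440e-02  9.130e-02  2.340e-02  9.997e-01 -1.000e-04
   9.000e-04]
 [ 6.053e-01  3.450e-02  9.130e-02  2.330e-02  9.997e-01 -1.000e-04
   9.000e-04]] [ 0.45173099 -0.08459966 -1.96177401] 0.0029428735837571003
(array([0.28, 0.1 , 2.12]), array([-0.01,  0.09,  0.08]))
```

{"method": "carry_out", "body": {"targets": [[[0.28,0.1,0,0,0,0,2],[0.28,0.1,0.5,0,0,0,2],[0.28,0.1,1,0,0,0,2],[0.28,0.1,1.2,0,0,0,2],[0.28,0.1,1.4,0,0,0,2],[0.28,0.1,1.6,0,0,0,2],[0.28,0.1,1.75,0,0,0,2],[0.28,0.1,1.85,0,0,0,2],[0.28,0.1,1.9,0,0,0,2],[0.28,0.1,1.9,0,0,0,2]]]}}

```text
t: 16.33
tcp_pos: [0.602, 0.0358, 0.0712]
tool_rot: [0.023, 1.0, 0.0, -0.0]
force: [-0.2, 0.1, -2.8]
finger_gap: 0.264
gripper_force: 49.3
```

Run:
```python
from h import *
cams.snapshot("scene");cams.snapshot("scene")
s=manip.sense();print(s["tcp_pos"],s["force"],s["ft_torque"])
```

```text
[0.60210924 0.03584777 0.07141545] [ 0.77994698 -0.62819218 -1.60255043] [ 0.02173848  0.01023988 -0.01451403]
```

{"method": "carry_out", "body": {"targets": [[[0,0,0.08,0,0,0,2],[0,0,0.14,0,0,0,2],[0,0,0.18,0,0,0,2],[0,0,0.18,0,0,0,2],[0,0,0.18,0,0,0,2]]]}}

```text
t: 16.85
tcp_pos: [0.6021, 0.0358, 0.0699]
tool_rot: [0.023, 1.0, -0.0, 0.0]
force: [-1.1, -0.9, 1.1]
finger_gap: 0.262
gripper_force: 49.6
```

{"method": "carry_out", "body": {"targets": [[[0,0,0.04,0,0,0,2],[0,0,0.06,0,0,0,2],[0,0,0.06,0,0,0,2],[0,0,0.06,0,0,0,2]]]}}

```text
t: 17.18
tcp_pos: [0.6021, 0.0359, 0.0698]
tool_rot: [0.023, 1.0, -0.0, 0.0]
force: [-1.7, -0.3, 5.1]
finger_gap: 0.257
gripper_force: 50.0
```

Contact: seated at z ≈ 0.0698, where 0.0697 was expected. Releasing gently and withdrawing upward.

{"method": "carry_out", "body": {"targets": [[[0,0,0.03,0,0,0,2.4],[0,0,0.03,0,0,0,2.8],[0,0,0,0,0,0,3.4],[0,0,0,0,0,0,4],[0,0,0,0,0,0,4],[0,0,-0.6,0,0,0,4],[0,0,-2,0,0,0,4],[0,0,-4,0,0,0,4],[0,0,-7,0,0,0,4],[0,0,-10,0,0,0,4]]], "force": 20}}

```text
t: 18.02
tcp_pos: [0.6013, 0.0359, 0.1695]
tool_rot: [0.023, 1.0, 0.0, -0.001]
force: [0.8, -0.0, -0.3]
finger_gap: 0.467
gripper_force: 0.0
```

{"method": "carry_out", "body": {"targets": [[[4,0,-4,0,0,0,5],[8,0,-8,0,0,0,5],[11,0,-10,0,0,0,5],[12,0,-10,0,0,0,5],[12,0,-10,0,0,0,5],[12,0,-10,0,0,0,5]]]}}

```text
t: 18.52
tcp_pos: [0.4815, 0.0416, 0.2706]
tool_rot: [0.023, 1.0, -0.0, 0.002]
force: [0.4, 0.5, -0.3]
finger_gap: 0.583
gripper_force: 0.0
```

Run:
```python
from h import *
import pickle
s=manip.sense();i=cams.camera_info("wrist");im=cams.snapshot("wrist");print(s["tcp_pos"],s["force"])
for z in(.045,):
    x,y=proj(i,[.6021,.0367,z]);print("expected flange centre px",x,y)
cv2.imwrite("pics/final.png",im[:,:,::-1])
x,y=int(x),int(y);g=cv2.cvtColor(im,cv2.COLOR_RGB2GRAY)
print(x-60,y-60)
for r in g[y-60:y+60:4,x-60:x+60:4]: print(" ".join("%3d"%v for v in r))
sd=cams.snapshot("side");sc=cams.snapshot("scene")
cv2.imwrite("pics/fs.png",sd[:,:,::-1])
D=cams.camera_info("side")
# bystanders moved? difference to start pictures outside arm/work regions
for n,a in(("scene",sc),("side",sd)):
    b=cv2.imread(f"pics/{n}0.png")[:,:,::-1];d=(cv2.absdiff(a,np.ascontiguousarray(b)).max(2)>35).astype(np.uint8)
    k,_,st,c=cv2.connectedComponentsWithStats(d)
    print(n,[(st[q,:5].tolist()) for q in range(1,k) if st[q,4]>25])
```

```text
[0.48147999 0.04164813 0.27056784] [ 0.3976564   0.46961428 -0.25470196]
expected flange centre px 320.98087768640215 269.0246857001183
260 209
 98  99 100  99  96  96  98  95  98  96  97  95  97  97  95  96  97  97  97 100 100  95  98  96  98  96  97  96  98  96
 99 100  98  97  98  98  99 100  99  97  97  98  96  98  98  98  98  98  97  98  98  96  96  97  97  97  96  96  98  97
 97  99  97  98 102 117 120 118 119 120 116 117 116 119 112 113 112 111 114 112 113 117 113 119 116 115 115 119 119 116
 96  99 181 181 127 116 123 118 120 119 116 117 119 119 118 118 116 117 120 119 118 119 119 119 119 119 119 119 119 118
 97  95 192 108 115 120 122 120 120 120 118 118 117 120 119 118 120 118 117 119 120 117 119 120 119 120 119 123 115 116
100  98 139 104 118 118 120 121 118 115 119 118 121 137 182 183 185 183 186 184 185 185 182 182 183 182 171 121 120 119
 96  95 200 194 202 200 200 204 202 195 201 199 199 197 167 167 168 170 169 170 169 183 182 184 184 185 152 202 200 202
 97  97 200 201 203 182 136 140 137 135 137 138 135 131 104 114 124 135 113 100  99 101  97 102 100  99  99 149 150 
[... 2597 characters left out ...]
06 207 207 206 207 207 209 207 207 207 209 207
scene [[436, 0, 23, 15, 189], [455, 2, 51, 39, 791], [593, 6, 47, 98, 2095], [371, 23, 20, 29, 294], [420, 35, 7, 11, 48], [443, 47, 11, 10, 47], [352, 89, 20, 13, 67], [328, 98, 48, 41, 717], [566, 103, 63, 60, 1344], [247, 144, 20, 16, 148], [302, 194, 61, 51, 1771], [285, 221, 11, 7, 35], [297, 225, 45, 24, 228]]
side [[81, 0, 10, 12, 66], [231, 0, 79, 137, 4807], [9, 4, 85, 193, 2206], [51, 11, 16, 4, 32], [60, 35, 48, 77, 1349], [66, 52, 14, 16, 142], [0, 126, 10, 34, 139], [292, 126, 80, 71, 2778], [262, 168, 9, 11, 58], [236, 179, 6, 9, 30], [23, 195, 126, 117, 4805], [85, 199, 19, 26, 237], [0, 230, 75, 54, 973], [370, 261, 31, 24, 500]]
```

Run:
```python
from h import *
from station import sign_off
i=cams.camera_info("wrist");im=cams.snapshot("wrist")
g=im.min(2);m=(g>130).astype(np.uint8);c=big(m,(286,240,356,300));e=cv2.fitEllipse(cv2.convexHull(c))
a=np.linspace(0,2*np.pi,60);pts=np.array([proj(i,[.6021+.035*np.cos(t),.0367+.035*np.sin(t),z]) for t in a for z in(.038,.045)])
f=cv2.fitEllipse(cv2.convexHull(pts.astype(np.float32)));print(np.round(e[0]+e[1],1),np.round(f[0]+f[1],1))
if abs(np.array(e[0])-f[0]).max()<2 and abs(np.array(e[1])-f[1]).max()<2.5: print(sign_off())
```

```text
[321.3 266.7  53.6  59. ] [321.2 267.2  54.6  59. ]
the job is handed in; nothing more can be done
None
```

I levered the flap up with the scraper and swung it back past upright, laid the scraper on the bench about 1 cm from where it was, and seated the grey cover level on the spring cup. The job was handed in at about 19 s and the result is not back yet; I only compared the bystanders by image differences, and saw nothing unexpected.

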